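# Slide a flat bar out to its scribed line and hold it for clamping

## Robot

A 6-joint arm with a two-finger parallel gripper is mounted at the origin on the work surface. World frame = base frame: x ahead of the robot, y to its left, z up, the work surface at z = 0. Lengths are in m, angles in rad, forces in N, time in s.
With the tool pointing down it reaches from about 0.35 to 0.775 m from the base axis. Payload 7.3 kg.
Tool frame: the origin (TCP) lies midway between the tips of the shut fingers; the grasp point (between the pads) lies robot.grasp_offset behind it (robot.grasp_offset is the distance from the TCP to the grasp point, in m); z points along the fingers, x is the direction in which the jaws open and shut, and the axes are right-handed (so a half turn about z gives the same grasp; the last joint's range is limited). The gripper opens to 92 mm and grips with 3 to 60 N. Pads are 19 mm wide; open, the fingers measure 130 mm over their backs; the gripper's body (75 mm by 190 mm) begins 47 mm behind the grasp point.
Start: joints at [-1.375, 0.342, 1.524, -0, 1.275, -0.146], TCP at [0.176, -0.495, 0.227] pointing down, gripper open.
Joint ranges: [-2.53, 2.53], [-0.77, 2.02], [0.04, 2.7], [-1, 4.14], [0.28, 2.66], [-3.11, 3.11]. Speed limits (rad/s): [2.57, 2.57, 3.14, 3.14, 3.14, 3.14].

## Interface

Orientations are given as [roll, pitch, yaw] about the fixed x, y, z axes, in that order (R = Rz(yaw) Ry(pitch) Rx(roll)).
In Python, from cell import robot gives the robot as it stands. The module is installed in compiled form; this text tells all that it offers.
- The arm moves only by the tool move_arm, never from a script. Its argument "increments" is a list of rows, each a list of 7 numbers: the finger opening in mm, from 0 to 91.8, then the shift along the tool's x, y, z in mm, then the turn, a rotation vector about the tool's x, y, z in rad. A call has 1 to 12 rows; each row shifts and turns the pose as measured when the row begins, along the tool's axes as they then stand; what a row does not reach is not made up. A row lasts 1/8 s, in which the tool goes at most 62.5 mm and 10.7 degrees, less where a joint would pass 70% of its speed; a pose out of reach is approached as far as the arm can. A call is refused whole if a number of a shift passes 62.5 or a number of a turn 0.188, either way. A call with a gripper value outside its range is refused whole. The fingers move at their own pace and stop on an object; "newtons" is the grip in N (left out, the last holds). Time passes only in rows, so rows that do not move let the fingers close. It gives the time, the measured TCP pose, the force and the opening at its end, in the units of the state.
- robot.observe(): the state, without advancing time (a new reading comes with each control period).
- robot.read_camera(name): name is "side" or "top"; returns a dict with "img" (400x640x3 uint8, red, green, blue), "fx", "fy", "cx", "cy" (pixels), "k1" (the pictures are not rectified: a ray, as slopes to the right and down, at radius r is drawn at 1 + k1 r^2 times it, then the intrinsics apply), "T" (4x4, takes a point from camera to world coordinates). Camera axes: x right, y down, z forward; pixel columns grow to the right and rows downward; lengths in m; the calibration is good to about 2 mm. A picture is of the moment at which its call begins. There is no depth.
- robot.hand_in(): hands the job in, once; it reports no verdict.
Trained networks look in the newest picture that a camera, given by its name, has taken for a name from the list of things; names that differ only in an ending like _2 or _b are one class to them, and where a whole thing is asked for, a point or a joint stands for the part that bears it (a point fixed in the world has none). Each returns a list of dicts, best first, with "conf" (0 to 1); they miss things now and then, are a little off and sometimes report something else, mostly with a low value. They report only what shows in the picture. A call takes as long as a camera call.
- robot.look_for(thing, camera): "rect" ([left, top, width, height] in pixels, round what is visible of it).
The state is a dict: "time": time; "qpos": joint angles; "qvel": joint speeds; "joint_efforts": joint torques, N m; "tool_pos": TCP position; "tool_rot": TCP orientation; "contact_force": force on the tool from outside, world axes, zero at the start; "torque": the same for the moment, N m; "opening": finger opening in m.
Only numpy, scipy, OpenCV 4.12 (cv2) and the standard library are available. Lean on these libraries where they do the work, as an engineer would, in place of code of your own. Each camera call takes 0.05 s, during which the arm holds its last target.

## Task

Slide the aluminium flat bar outward along the raised clamping bed, between the two studs, until the white line scribed across it lies right over the bed's outer edge and square to it. Keep it flat on the bed all the way, neither lifted nor tipping: past its balance point it falls off unless it is held down near its tail. Finish while still holding it there, flat and still, ready for the strap to be bolted on later, and leave the strap, nuts, spanner, square and steel tooling where they lie.

Things in the scene. Friction and masses are not known exactly. Their poses are not given: they have to be found in the camera images.
- bar_center (a point): Centre (half-way up) and balance point of the loose aluminium flat bar, 300 x 40 x 15 mm, 0.39 to 0.64 kg, lying on the bed, at first slightly askew. x runs along it towards the outer end (two dark holes, 65 and 20 mm from that end), y across its 40 mm width, z up. Tail end 150 mm back along -x. Slides on the bed with ordinary metal friction; the width can be gripped from above.
- bar_line (a point): Middle of the white line (2.5 mm wide, in a 44 mm band of dark blue marking-out dye) scribed across the bar. The point is on the bar's top face, 30 mm from the bar's centre towards the tail, so 180 mm from the outer end and 120 mm from the tail end. Same axes as the bar.
- bed_edge (a point): Middle of the top outer edge of the fixed clamping bed. x points outward (level, square to the edge: the way to slide), y along the edge, z up. The bed's flat top reaches 250 mm back from the edge, is 110 mm wide and 100 mm above the table. Two 13 mm thick studs stand 50 mm high on it, 30 mm back from the edge, 36 mm either side of the middle. Nothing supports the bar beyond the edge.
- strap: Clamp strap, a dark steel bar 110 x 32 x 14 mm with two holes, lying loose on the table near the bed's outer end. Leave alone. Origin at the centre of its underside.
- nut_a: Loose flanged hexagon nut, 25 mm across, 15 mm high, on the table near the bed's outer end. Leave alone. Origin at the centre of its underside.
- nut_b: The second loose flanged nut, same size. Leave alone.
- spanner: Loose steel spanner 200 mm long lying on the table to the left. Leave alone. Origin near its middle.
- square: Loose try square, dark wooden stock 20 x 100 x 16 mm with a 140 x 24 mm steel blade, on the table to the right. Leave alone. Origin under the middle of the stock.
- die_a: Loose heavy dark steel ring die, 90 mm across, 42 mm high, at the far edge of the table. Leave alone. Origin at the centre of its underside.
- die_b: The second ring die, same size. Leave alone.
- mandrel: Loose steel flanged mandrel, 84 mm across the flange, 75 mm high, far right on the table. Leave alone. Origin at the centre of its underside.

How it is judged:
By the outcome, as a careful person would: the job done as asked, in the order asked, and still so for the second after the job is handed in, while the arm keeps its last pose, push and grip.
It also fails if it takes over 35 s, if anything falls off the work surface, if the arm or the gripper's body presses on something with over 40 N, if the wrist force passes 120 N, or if a joint passes its speed limit or range.

## Working session

There is one attempt and no reset: what is moved stays moved. The work goes in short steps, Python scripts to look and compute and a tool call to move; the robot and the scene stay as the last step left them, time stands still between calls to the robot, and variables do not carry over. Pictures are saved under pics/ and viewed, and the job is handed in when it is done.

Besides the shell and the picture viewer there is one more tool, called as name(argument=value, ...) on one line, values as JSON. move_arm: Moves the arm, as the interface text tells. Its arguments: {"type":"object","properties":{"increments":{"type":"array"},"newtons":{"type":"number"}},"required":["increments"]}

```bash
mkdir -p pics
python3 - <<'E'
from cell import robot
import cv2
s=robot.observe()
print({k:(s[k]) for k in s})
print(robot.grasp_offset)
for c in("top","side"):
    d=robot.read_camera(c)
    cv2.imwrite(f"pics/{c}0.png",d["img"][:,:,::-1])
    print(c,d["fx"],d["fy"],d["cx"],d["cy"],d["k1"],d["T"])
    for t in("bar_center","bar_line","bed_edge"):
        print(t,robot.look_for(t,c)[:2])
E
```

```text
{'time': 0.0, 'qpos': array([-1.37500473e+00,  3.42718421e-01,  1.52503020e+00,  1.73761216e-05,
        1.27534395e+00, -1.46002559e-01]), 'qvel': array([ 2.61832446e-04, -4.04245539e-04,  6.87735907e-04, -5.58380283e-04,
       -7.12028206e-05, -6.61817618e-04]), 'joint_efforts': array([ 8.68594143e-04, -4.31236374e+01, -2.44213647e+01,  7.19187269e-02,
        5.59924264e-02, -1.37768052e-04]), 'tool_pos': array([ 0.17591537, -0.49423009,  0.22604257]), 'tool_rot': array([-3.14135800e+00,  1.48154117e-03, -1.22900707e+00]), 'contact_force': array([-0.41688545, -0.33336129,  0.9192139 ]), 'torque': array([-0.04542535, -0.04696049, -0.0521448 ]), 'opening': 0.09174770415181212}
0.0188
top 420.6768432433027 420.6768432433027 320.3064240546902 204.3422201437522 -0.017305676456199903 [[ 0.02790858 -0.99672058  0.07595516  0.45952434]
 [-0.99957969 -0.02723069  0.00994617 -0.01552109]
 [-0.00784524 -0.07620082 -0.99706163  1.25919786]
 [ 0.          0.          0.          1.        ]]
bar_center [{'rect': [281.5, 187.6, 111.1, 34.2], 'conf': 0.69}]
bar_line [{'rect': [284.8, 185.4, 103.8, 34.0], 'conf': 0.96}]
bed_edge [{'rect': [310.2, 177.9, 93.3, 69.9], 'conf': 0.72}]
side 455.1243202557072 455.1243202557072 321.92099332904024 200.93659158902003 -0.08004990320245702 [[ 0.93611002 -0.19153376  0.2949794   0.11231838]
 [-0.35148767 -0.4798355   0.80387456 -1.22814137]
 [-0.01242753 -0.85619666 -0.51650057  0.90206311]
 [ 0.          0.          0.          1.        ]]
bar_center [{'rect': [309.1, 185.6, 25.5, 51.6], 'conf': 0.71}]
bar_line [{'rect': [310.3, 184.9, 30.6, 54.1], 'conf': 0.8}]
bed_edge [{'rect': [299.9, 196.3, 52.8, 74.5], 'conf': 0.81}, {'rect': [389.6, 279.4, 31.5, 35.0], 'conf': 0.69}]
```

View pics/top0.png

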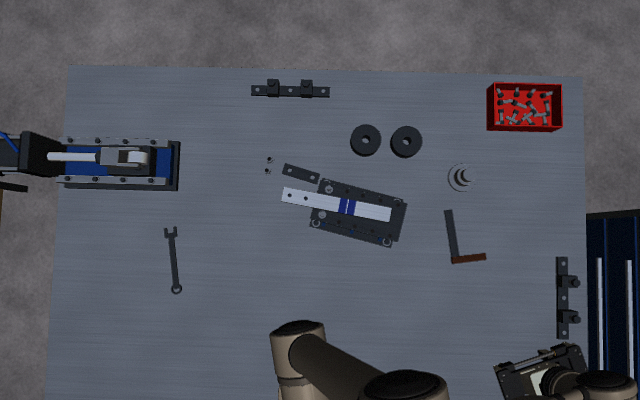

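View pics/side0.png

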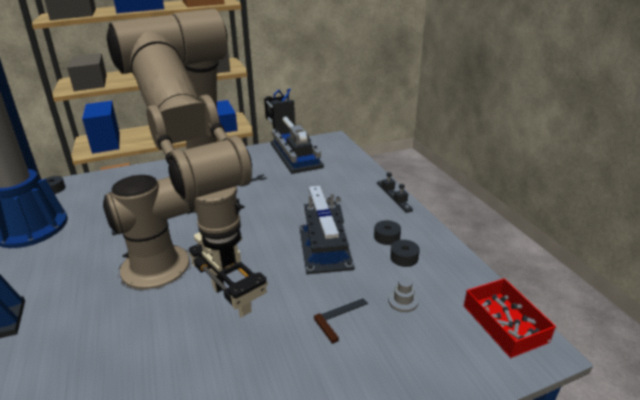

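Run:
```python
import cv2
a=cv2.imread("pics/top0.png")[150:270,250:430]
cv2.imwrite("pics/top0c.png",cv2.resize(a,None,fx=4.4,fy=4.4,interpolation=cv2.INTER_CUBIC))
a=cv2.imread("pics/side0.png")[150:290,250:430]
cv2.imwrite("pics/side0c.png",cv2.resize(a,None,fx=4,fy=4,interpolation=cv2.INTER_CUBIC))
```

```text
(no output)
```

View pics/top0c.png

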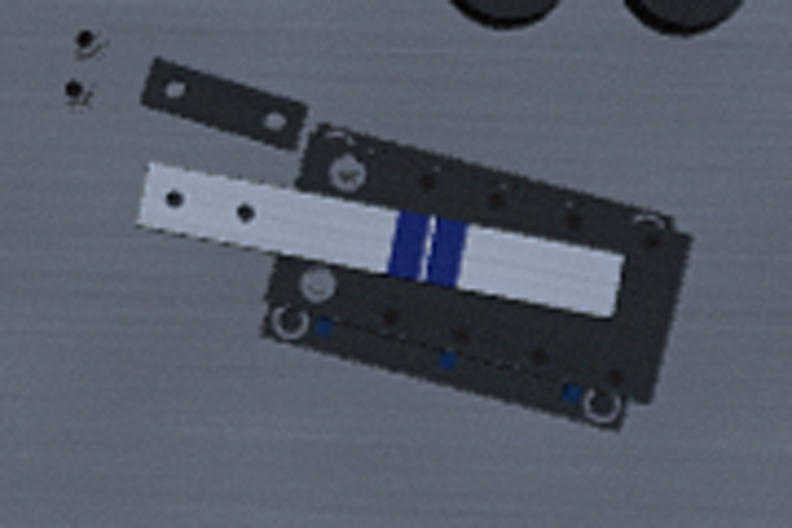

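View pics/side0c.png

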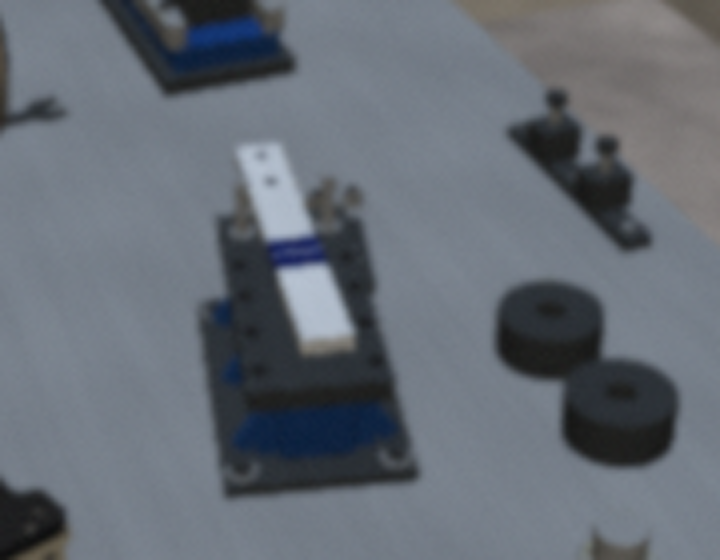

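```bash
cat > h.py <<'E'
import numpy as np,cv2
def K(d): return np.array([[d["fx"],0,d["cx"]],[0,d["fy"],d["cy"]],[0,0,1]]),np.array([d["k1"],0,0,0.])
def p2w(d,uv,z):
    k,D=K(d); n=cv2.undistortPoints(np.array(uv,float).reshape(-1,1,2),k,D).reshape(-1,2)
    T=d["T"]; r=np.c_[n,np.ones(len(n))]@T[:3,:3].T
    s=(z-T[2,3])/r[:,2]; return T[:3,3]+r*s[:,None]
def w2p(d,P):
    k,D=K(d); Ti=np.linalg.inv(d["T"])
    return cv2.projectPoints(np.array(P,float).reshape(-1,1,3),cv2.Rodrigues(Ti[:3,:3])[0],Ti[:3,3],k,D)[0].reshape(-1,2)
def frame(x,y,yaw,z,pts):
    c,s=np.cos(yaw),np.sin(yaw); pts=np.array(pts,float)
    return np.c_[x+c*pts[:,0]-s*pts[:,1],y+s*pts[:,0]+c*pts[:,1],z+pts[:,2]]
def rect(x0,x1,y0,y1,z): return [(x0,y0,z),(x1,y0,z),(x1,y1,z),(x0,y1,z)]
def overlay(d,bar,bed,fn,x0,y0,w,h,s):
    a=cv2.resize(d["img"][y0:y0+h,x0:x0+w,::-1],None,fx=s,fy=s,interpolation=cv2.INTER_CUBIC)
    def dr(P,col):
        q=((w2p(d,P)-[x0,y0]+.5)*s-.5); cv2.polylines(a,[np.round(q*8).astype(int).reshape(-1,1,2)],True,col,1,cv2.LINE_AA,3)
    if bar is not None:
        dr(frame(*bar,.115,rect(-.15,.15,-.02,.02,0)),(0,255,0)); dr(frame(*bar,.115,[(-.03,-.02,0),(-.03,.02,0)]),(0,255,0))
    if bed is not None:
        dr(frame(*bed,.1,rect(-.25,0,-.055,.055,0)),(0,255,255))
        t=np.linspace(0,6.28,20)
        for y in(-.036,.036): dr(frame(*bed,.15,np.c_[-.03+.0065*np.cos(t),y+.0065*np.sin(t),0*t]),(0,0,255))
    cv2.imwrite(fn,a)
E
python3 - <<'E'
from h import *
from cell import robot
d=robot.read_camera("top")
f=lambda L:(np.array(L,float)+.5)/4.4-.5+[250,150]
print("bar",p2w(d,f([(149,162),(136,228),(612,317),(624,254)]),.115)*1000)
print("line",p2w(d,f([(434,217),(425,282)]),.115)*1000)
print("bed",p2w(d,f([(318,125),(692,235),(650,402)]),.1)*1000)
print("stud",p2w(d,f([(347,172),(318,284)]),.15)*1000)
print("studlow",p2w(d,f([(347,172),(318,284)]),.1)*1000)
E
```

```text
bar [[ 593.1164355    98.11256341  115.        ]
 [ 551.6907583   104.75992876  115.        ]
 [ 504.59154455 -191.2128966   115.        ]
 [ 543.7903471  -198.0262337   115.        ]]
line [[563.575537   -79.9365234  115.        ]
 [523.06342119 -75.29540879 115.        ]]
bed [[ 621.22612051   -6.29774322  100.        ]
 [ 558.01509801 -242.89821109  100.        ]
 [ 452.84363144 -218.03625477  100.        ]]
stud [[586.18445307 -24.95467687 150.        ]
 [518.15671493  -9.35080175 150.        ]]
studlow [[591.89398939 -25.37992058 100.        ]
 [520.7997227   -9.0726599  100.        ]]
```

Run:
```python
from h import *
from cell import robot
d=robot.read_camera("top"); r=np.radians
overlay(d,(.5483,-.0466,r(80.75)),(.563,.0125,r(76.7)),"pics/ov1.png",270,165,150,90,5.3)
d=robot.read_camera("side")
overlay(d,(.5483,-.0466,r(80.75)),(.563,.0125,r(76.7)),"pics/ov1s.png",280,170,100,90,6)
```

```text
(no output)
```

View pics/ov1.png

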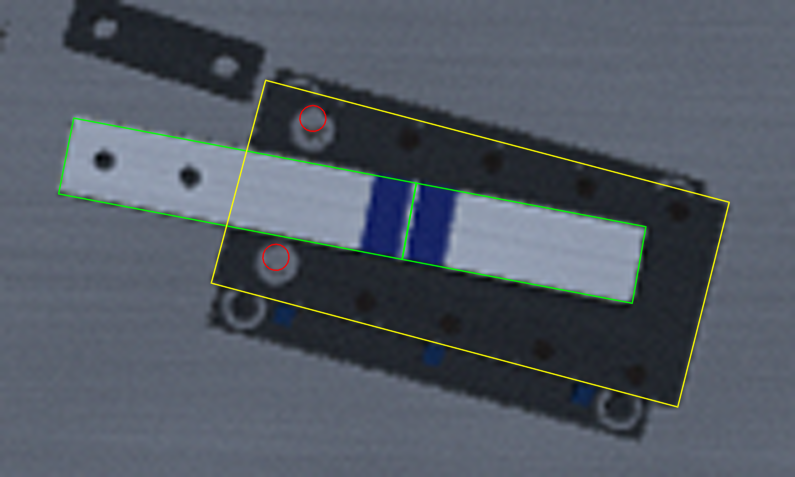

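View pics/ov1s.png

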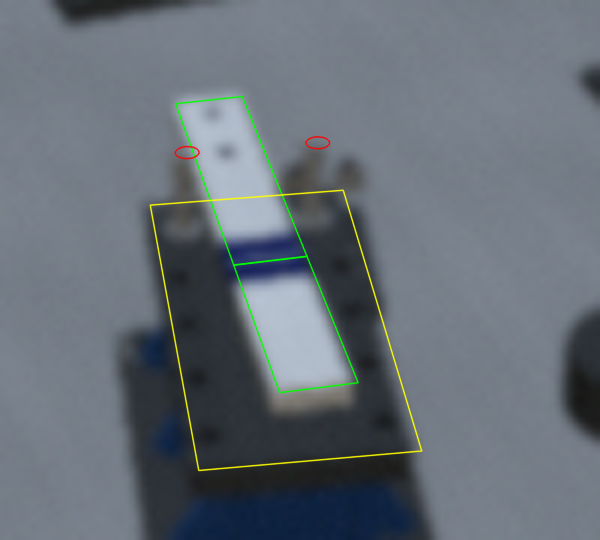

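Run:
```python
from h import *
from cell import robot
ims=[robot.read_camera("top") for _ in range(4)]
d=dict(ims[0]); 
m=np.mean([i["img"].astype(float) for i in ims],0)
d["img"]=np.clip(255*(m/150)**.7,0,255).astype(np.uint8); r=np.radians
np.save("m.npy",m)
overlay(d,None,(.563,.0125,r(76.7)),"pics/ov2.png",298,168,60,56,10)
overlay(d,None,None,"pics/ov2n.png",298,168,60,56,10)
overlay(d,None,(.563,.0125,r(76.7)),"pics/ov3.png",370,185,50,65,9)
```

```text
(no output)
```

View pics/ov2.png

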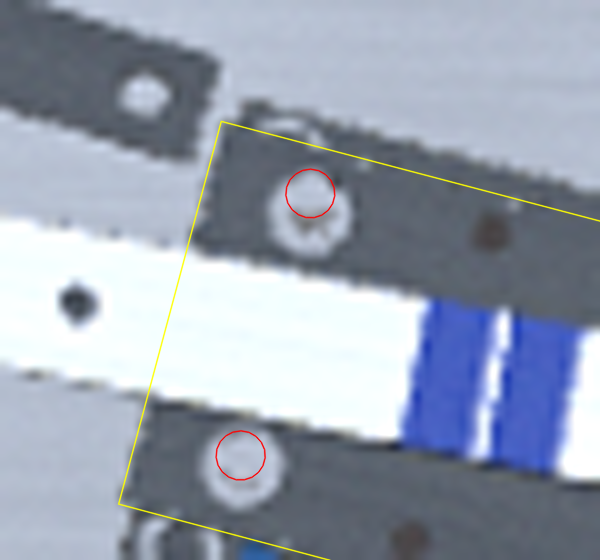

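View pics/ov3.png

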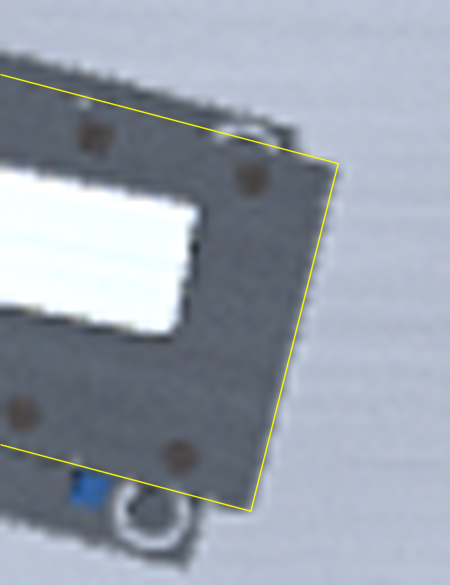

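```bash
cat > fit.py <<'E'
from h import *
from scipy.ndimage import map_coordinates
def edge(d,g,fr,z,A,B,span=.02,n=25,pol=None):
    """A,B local endpoints of expected edge; finds half-level crossing along local normal; returns world pts & offsets(mm)"""
    A=np.array(A,float);B=np.array(B,float);t=(B-A)/np.linalg.norm(B-A);nrm=np.array([-t[1],t[0]])
    s=np.arange(-span,span+1e-9,.0004);out=[]
    for q in np.linspace(0,1,n):
        L=A+(B-A)*q+s[:,None]*nrm
        uv=w2p(d,frame(*fr,z,np.c_[L,0*s]))
        v=map_coordinates(g,[uv[:,1],uv[:,0]],order=1)
        k=np.ones(5)/5; gr=np.gradient(np.convolve(v,k,'same'))[5:-5]
        i=np.argmax(pol*gr if pol else abs(gr))
        w=np.maximum((np.sign(gr[i])*gr)[max(0,i-8):i+9],0); ss=s[5:-5][max(0,i-8):i+9]
        o=(w*ss).sum()/w.sum(); out.append((q,o*1000))
    out=np.array(out); 
    med=np.median(out[:,1]); ok=abs(out[:,1]-med)<2.5
    p=np.polyfit(out[ok,0],out[ok,1],1); rs=np.std(out[ok,1]-np.polyval(p,out[ok,0]))
    L=np.linalg.norm(B-A)*1000
    return dict(mid=round(np.polyval(p,.5),2),ang=round(np.degrees(np.arctan(p[0]/L)),2),n=int(ok.sum()),rms=round(rs,2))
E
python3 - <<'E'
from fit import *
from cell import robot
d=robot.read_camera("top"); m=np.load("m.npy"); g=m.mean(2); r=np.radians
bed=(.563,.0125,r(76.7)); bar=(.5483,-.0466,r(80.75))
s=.008
print("outer hi",edge(d,g,bed,.1,(0,-.052),(0,-.026),s))
print("outer lo",edge(d,g,bed,.1,(0,.024),(0,.052),s))
print("tail",edge(d,g,bed,.1,(-.25,-.05),(-.25,.05),s))
print("side+y",edge(d,g,bed,.1,(-.2,.055),(-.04,.055),s))
print("bar -y",edge(d,g,bar,.115,(-.14,-.02),(.14,-.02),s))
print("bar +y",edge(d,g,bar,.115,(-.14,.02),(.14,.02),s))
print("bar tail",edge(d,g,bar,.115,(-.15,-.015),(-.15,.015),s))
print("bar out",edge(d,g,bar,.115,(.15,-.015),(.15,.015),s))
b=m[:,:,0]
print("line",edge(d,b,bar,.115,(-.052,-.016),(-.052,.016),s),edge(d,b,bar,.115,(-.008,-.016),(-.008,.016),s))
E
```

```text
outer hi {'mid': np.float64(0.89), 'ang': np.float64(0.1), 'n': 23, 'rms': np.float64(0.34)}
outer lo {'mid': np.float64(0.42), 'ang': np.float64(-1.45), 'n': 23, 'rms': np.float64(0.4)}
tail {'mid': np.float64(0.4), 'ang': np.float64(0.04), 'n': 25, 'rms': np.float64(0.39)}
side+y {'mid': np.float64(2.31), 'ang': np.float64(-0.14), 'n': 20, 'rms': np.float64(0.99)}
bar -y {'mid': np.float64(-0.42), 'ang': np.float64(-0.19), 'n': 25, 'rms': np.float64(0.43)}
bar +y {'mid': np.float64(-0.68), 'ang': np.float64(-0.38), 'n': 25, 'rms': np.float64(0.49)}
bar tail {'mid': np.float64(-0.17), 'ang': np.float64(0.6), 'n': 25, 'rms': np.float64(0.36)}
bar out {'mid': np.float64(0.13), 'ang': np.float64(-0.29), 'n': 25, 'rms': np.float64(0.4)}
line {'mid': np.float64(-0.27), 'ang': np.float64(-0.1), 'n': 25, 'rms': np.float64(0.35)} {'mid': np.float64(-0.13), 'ang': np.float64(-0.51), 'n': 25, 'rms': np.float64(0.33)}
```

```bash
cat > plan.py <<'E'
from h import *
from scipy.spatial.transform import Rotation as R
from cell import robot
def plan(xyz,yawdeg,n,op,show=True):
    s=robot.observe(); p=np.array(s["tool_pos"]); R0=R.from_euler("xyz",s["tool_rot"])
    R1=R.from_euler("xyz",[np.pi,0,np.radians(yawdeg)])
    rv=(R0.inv()*R1).as_rotvec()
    print("t",s["time"],"pos",p.round(4),"rpy",np.degrees(s["tool_rot"]).round(2),"F",s["contact_force"].round(1),"op",s["opening"].round(4))
    print("total tool shift",(R0.inv().apply(np.array(xyz)-p)*1000).round(1))
    for i in range(n):
        Ri=R0*R.from_rotvec(rv*i/n)
        print([op]+list((Ri.inv().apply((np.array(xyz)-p)/n)*1000).round(1))+list((rv/n).round(4)))
E
python3 -c "
from plan import *
plan((.527,-.177,.18),-9.5,10,91.8)"
```

```text
Traceback (most recent call last):
  File "plan.py", line 8, in plan
    print("t",s["time"],"pos",p.round(4),"rpy",np.degrees(s["tool_rot"]).round(2),"F",s["contact_force"].round(1),"op",s["opening"].round(4))
                                                                                                                       ^^^^^^^^^^^^^^^^^^
AttributeError: 'float' object has no attribute 'round'
```

```bash
sed -i 's/s\["opening"\].round(4)/round(s["opening"],4)/' plan.py; python3 -c "
from plan import *
plan((.527,-.177,.18),-9.5,11,91.8)"
```

```text
t 0.8 pos [ 0.176  -0.4946  0.2268] rpy [-1.800e+02 -1.000e-02 -7.042e+01] F [-0.8  0.2  0.4] op 0.092
total tool shift [-181.7 -437.2   46.7]
[91.8, np.float64(-16.5), np.float64(-39.7), np.float64(4.2), np.float64(0.0), np.float64(-0.0), np.float64(-0.0967)]
[91.8, np.float64(-12.6), np.float64(-41.1), np.float64(4.2), np.float64(0.0), np.float64(-0.0), np.float64(-0.0967)]
[91.8, np.float64(-8.6), np.float64(-42.2), np.float64(4.2), np.float64(0.0), np.float64(-0.0), np.float64(-0.0967)]
[91.8, np.float64(-4.5), np.float64(-42.8), np.float64(4.2), np.float64(0.0), np.float64(-0.0), np.float64(-0.0967)]
[91.8, np.float64(-0.3), np.float64(-43.0), np.float64(4.3), np.float64(0.0), np.float64(-0.0), np.float64(-0.0967)]
[91.8, np.float64(3.8), np.float64(-42.9), np.float64(4.3), np.float64(0.0), np.float64(-0.0), np.float64(-0.0967)]
[91.8, np.float64(8.0), np.float64(-42.3), np.float64(4.3), np.float64(0.0), np.float64(-0.0), np.float64(-0.0967)]
[91.8, np.float64(12.0), np.float64(-41.3), np.float64(4.3), np.float64(0.0), np.float64(-0.0), np.float64(-0.0967)]
[91.8, np.float64(15.9), np.float64(-40.0), np.float64(4.3), np.float64(0.0), np.float64(-0.0), np.float64(-0.0967)]
[91.8, np.float64(19.7), np.float64(-38.2), np.float64(4.3), np.float64(0.0), np.float64(-0.0), np.float64(-0.0967)]
[91.8, np.float64(23.3), np.float64(-36.2), np.float64(4.3), np.float64(0.0), np.float64(-0.0), np.float64(-0.0967)]
```

move_arm(increments=[[91.8, -16.5, -39.7, 4.2, 0, 0, -0.097], [91.8, -12.6, -41, 4.2, 0, 0, -0.097], [91.8, -8.6, -42, 4.2, 0, 0, -0.097], [91.8, -4.5, -43, 4.2, 0, 0, -0.097], [91.8, -0.3, -43, 4.3, 0, 0, -0.097], [91.8, 3.8, -43, 4.3, 0, 0, -0.097], [91.8, 8, -42, 4.3, 0, 0, -0.097], [91.8, 12, -41, 4.3, 0, 0, -0.097], [91.8, 16, -40, 4.3, 0, 0, -0.097], [91.8, 19.7, -38, 4.3, 0, 0, -0.097], [91.8, 23, -36, 4.3, 0, 0, -0.097], [91.8, 0, 0, 0, 0, 0, 0]])

```text
time: 2.3
tool_pos: [0.5321, -0.1635, 0.1785]
tool_rot: [3.138, -0.003, -0.129]
contact_force: [-0.2, 0.3, 0.4]
opening: 0.0916
```

```bash
sed -i 's/print(\[op\].*/print([float(v) for v in [op]+list((Ri.inv().apply((np.array(xyz)-p)\/n)*1000).round(1))+list((rv\/n).round(4))])/' plan.py; python3 -c "
from plan import *
plan((.527,-.177,.135),-9.5,3,91.8)
d=robot.read_camera('top')
s=robot.observe()
print(w2p(d,[s['tool_pos']]))
overlay(d,(.5488,-.0467,np.radians(80.47)),(.5629,.012,np.radians(76.6)),'pics/ap.png',270,150,160,110,5)
d=robot.read_camera('side');print(w2p(d,[s['tool_pos']]))
overlay(d,None,None,'pics/aps.png',250,130,160,120,5)
"
```

```text
t 2.3 pos [ 0.5321 -0.1635  0.1785] rpy [179.8   -0.18  -7.4 ] F [-0.2  0.3  0.4] op 0.0916
total tool shift [-3.5 13.9 43.5]
[91.8, -1.2, 4.6, 14.5, 0.0011, -0.001, 0.0122]
[91.8, -1.1, 4.6, 14.5, 0.0011, -0.001, 0.0122]
[91.8, -1.0, 4.7, 14.5, 0.0011, -0.001, 0.0122]
[[382.32786754 210.12915548]]
[[331.12791971 210.63292168]]
```

View pics/ap.png

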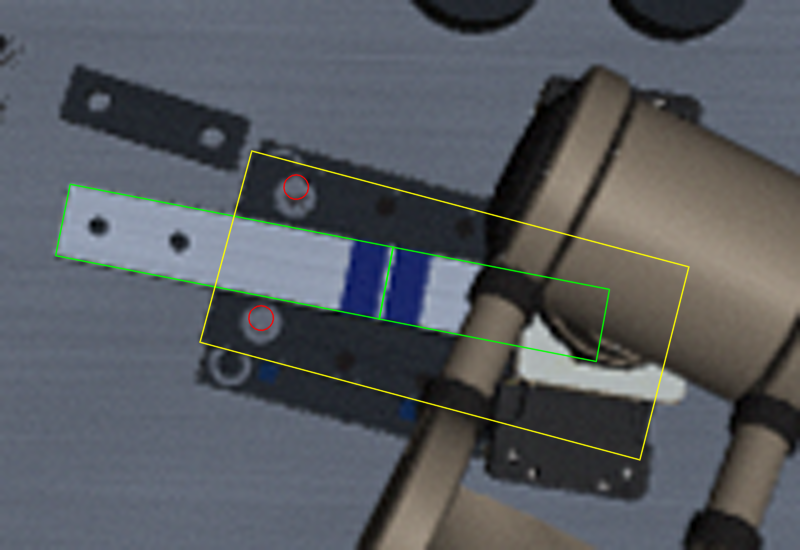

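View pics/aps.png

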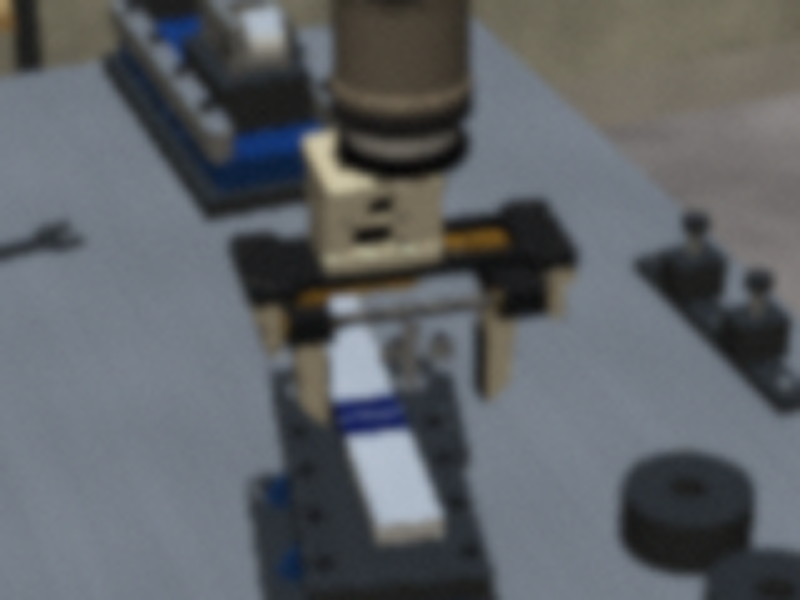

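move_arm(increments=[[91.8, -1.2, 5, 15, 0.001, -0.001, 0.012], [91.8, -1.1, 5, 15, 0.001, -0.001, 0.012], [91.8, -1, 5, 14.5, 0.001, -0.001, 0.012], [91.8, 0, 0, 14, 0, 0, 0], [91.8, 0, 0, 12, 0, 0, 0], [91.8, 0, 0, 0, 0, 0, 0]])

```text
time: 3.15
tool_pos: [0.522, -0.1839, 0.1026]
tool_rot: [3.141, 0.003, -0.178]
contact_force: [0.6, 0.7, 0.1]
opening: 0.0916
```

```bash
python3 -c "
from plan import *
plan((.527,-.178,.104),-9.5,2,91.8)
s=robot.observe()
d=robot.read_camera('side');print(w2p(d,[s['tool_pos']]))
overlay(d,None,None,'pics/aps2.png',280,160,90,90,6.5)
"
```

```text
t 3.15 pos [ 0.522  -0.1839  0.1026] rpy [ 1.7996e+02  1.7000e-01 -1.0210e+01] F [0.6 0.7 0.1] op 0.0916
total tool shift [ 3.9 -6.7 -1.5]
[91.8, 2.0, -3.4, -0.7, 0.0004, 0.0015, -0.0062]
[91.8, 2.0, -3.3, -0.7, 0.0004, 0.0015, -0.0062]
[[330.65653766 235.72773264]]
```

View pics/aps2.png

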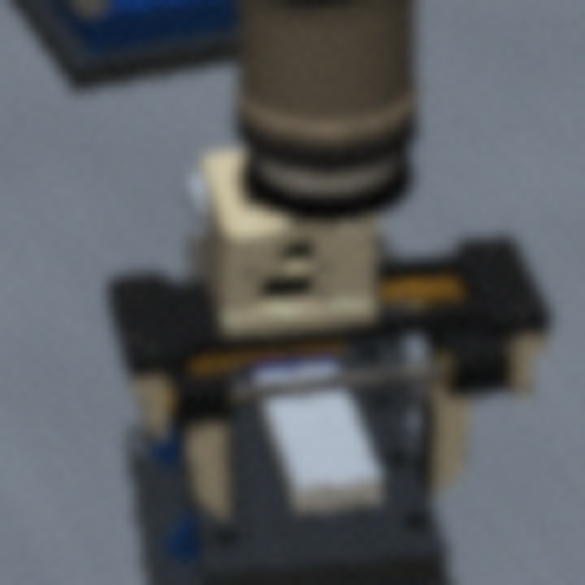

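move_arm(increments=[[91.8, 2.5, -3.5, -0.3, 0, 0.001, -0.005], [91.8, 1, -2.5, 0, 0, 0.001, -0.003], [91.8, 0, 0, 0, 0, 0, 0], [91.8, 0, 0, 0, 0, 0, 0]])

```text
time: 3.7
tool_pos: [0.5284, -0.1782, 0.1052]
tool_rot: [3.14, -0.004, -0.168]
contact_force: [-1.2, -0.2, 1.1]
opening: 0.0917
```

move_arm(increments=[[60, 0, 0, 0, 0, 0, 0], [50, 0, 0, 0, 0, 0, 0], [45, 0, 0, 0, 0, 0, 0], [43, 0, 0, 0, 0, 0, 0]], newtons=15)

```text
time: 4.2
tool_pos: [0.5284, -0.1784, 0.1053]
tool_rot: [3.139, -0.004, -0.169]
contact_force: [-0.9, 0.0, 0.7]
opening: 0.0565
```

move_arm(increments=[[43, 0, 0, 1.5, 0, 0.003, 0], [43, 0, 0, 0, 0, 0, 0], [43, 0, 0, 0, 0, 0, 0]])

```text
time: 4.58
tool_pos: [0.5281, -0.1784, 0.1036]
tool_rot: [3.14, -0.006, -0.169]
contact_force: [-0.7, 0.3, -0.1]
opening: 0.0433
```

```bash
python3 -c "
from plan import *
plan((.527,-.178,.104),-9.5,1,43)
s=robot.observe()
d=robot.read_camera('side');print(w2p(d,[s['tool_pos']]))
overlay(d,None,None,'pics/aps3.png',290,170,80,80,7.4)
"
```

```text
t 4.575 pos [ 0.5281 -0.1784  0.1036] rpy [179.89  -0.37  -9.66] F [-0.7  0.3 -0.1] op 0.0433
total tool shift [-1.2 -0.2 -0.4]
[43.0, -1.2, -0.2, -0.4, 0.002, -0.0064, -0.0029]
[[331.87861095 234.02522266]]
```

View pics/aps3.png

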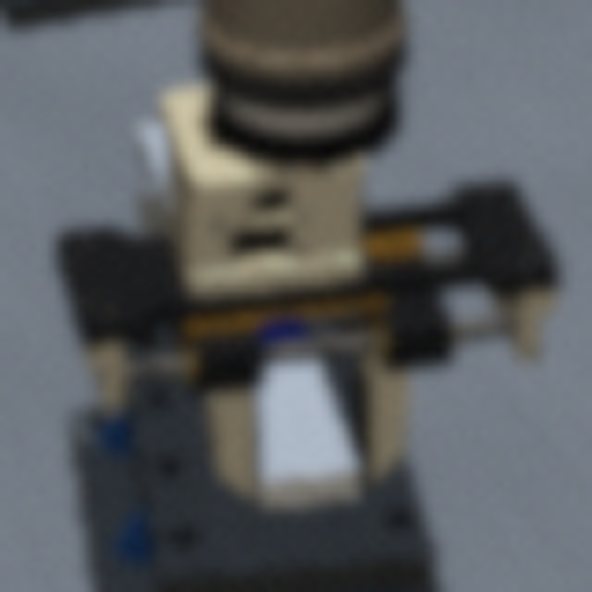

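move_arm(increments=[[30, 0, 0, 0, 0, 0, 0], [30, 0, 0, 0, 0, 0, 0], [30, 0, 0, 0, 0, 0, 0]], newtons=40)

```text
time: 5.0
tool_pos: [0.528, -0.1783, 0.1035]
tool_rot: [3.139, -0.006, -0.168]
contact_force: [-0.5, -0.0, 0.6]
opening: 0.0395
```

```bash
cat > meas.py <<'E'
from fit import *
from cell import robot
import sys
from scipy.optimize import minimize
def measure(bar,bed=(.5629,.012,np.radians(76.6)),fn=None,n=3):
    ims=[robot.read_camera("top") for _ in range(n)]; d=dict(ims[0]); m=np.mean([i["img"].astype(float) for i in ims],0)
    d["img"]=m.astype(np.uint8); g=m.mean(2); b=m[:,:,0]; s=.008
    for it in range(2):
        e1=edge(d,g,bar,.115,(.02,-.02),(.14,-.02),s); e2=edge(d,g,bar,.115,(.02,.02),(.14,.02),s)
        o=edge(d,g,bar,.115,(.15,-.015),(.15,.015),s,pol=None)
        yo=(e1["mid"]+e2["mid"])/2000; a=np.radians((e1["ang"]+e2["ang"])/2); xo=-o["mid"]/1000
        # rotate about local (.08,0)
        x,y,w=bar; P=frame(x,y,w,0,[(.08+xo,yo,0)])[0]; w2=w+a
        bar=(P[0]-.08*np.cos(w2),P[1]-.08*np.sin(w2),w2)
    l=edge(d,b,bar,.115,(-.008,-.016),(-.008,.016),s)
    print(e1,e2,o,"dye",l,sep="\n")
    c,sn=np.cos(bed[2]),np.sin(bed[2]); L=frame(*bar,0,[(-.03,0,0)])[0]; v=(L[0]-bed[0],L[1]-bed[1])
    print("bar",np.round(bar[:2],4),np.degrees(bar[2]).round(2),"| line in bed x,y mm",round(1000*(c*v[0]+sn*v[1]),1),round(1000*(-sn*v[0]+c*v[1]),1),"skew deg",round(np.degrees(bar[2]-bed[2]),2))
    if fn: overlay(d,bar,bed,fn,265,150,155,110,5)
    return bar
E
python3 -c "
from meas import *
measure((.5488,-.0467,np.radians(80.47)),fn='pics/g1.png')
s=robot.observe();print(s['time'],s['tool_pos'],np.degrees(s['tool_rot']),s['contact_force'],s['opening'])"
```

```text
{'mid': np.float64(0.23), 'ang': np.float64(0.2), 'n': 25, 'rms': np.float64(0.43)}
{'mid': np.float64(-0.18), 'ang': np.float64(-0.19), 'n': 25, 'rms': np.float64(0.43)}
{'mid': np.float64(-0.02), 'ang': np.float64(-0.64), 'n': 25, 'rms': np.float64(0.44)}
dye
{'mid': np.float64(-0.34), 'ang': np.float64(-0.04), 'n': 25, 'rms': np.float64(0.32)}
bar [ 0.5489 -0.0468] 80.96 | line in bed x,y mm -90.4 -2.3 skew deg 4.36
5.15 [ 0.52799161 -0.17834925  0.10352435] [179.87558813  -0.34512076  -9.62974607] [0.31627494 0.08134815 0.03480396] 0.039440767749548196
```

View pics/g1.png

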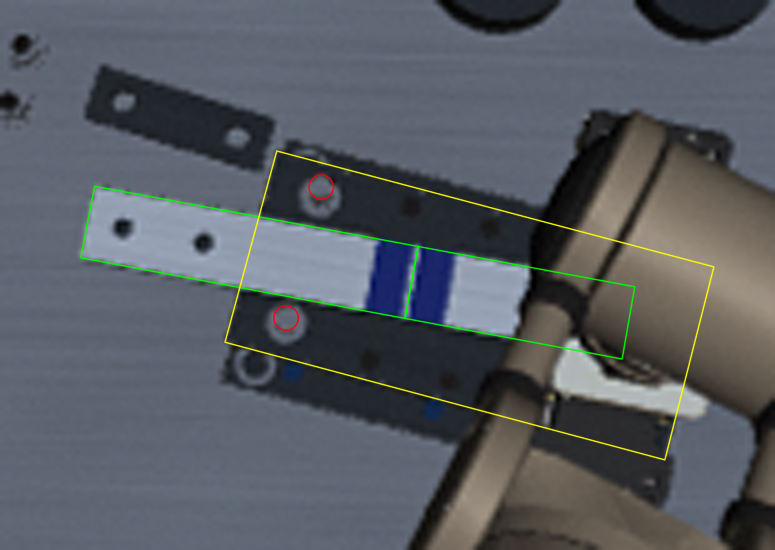

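move_arm(increments=[[30, -0.6, -4, 0, 0, 0, 0.0066], [30, -0.8, -8, 0, 0, 0, 0.0066], [30, -0.8, -8, 0, 0, 0, 0.0066], [30, -0.6, -8, 0, 0, 0, 0.0066], [30, -0.6, -8, 0, 0, 0, 0.0066], [30, 0, -4, 0, 0, 0, 0.0066], [30, 0, 0, 0, 0, 0, 0]])

```text
time: 6.02
tool_pos: [0.5325, -0.1359, 0.1036]
tool_rot: [3.138, -0.007, -0.21]
contact_force: [-0.8, -2.1, 0.3]
opening: 0.0391
```

```bash
python3 -c "
from plan import *
plan((.539,-.0884,.1035),-13.4,6,30)
s=robot.observe();print(s['torque'])
from meas import *
t=s['tool_pos'];w=np.radians(90)+s['tool_rot'][2]
measure((t[0]+.1332*np.cos(w),t[1]+.1332*np.sin(w),w),fn='pics/g2.png')
d=robot.read_camera('side')
overlay(d,None,None,'pics/g2s.png',290,150,90,90,6.6)
"
```

```text
t 6.025 pos [ 0.5325 -0.1359  0.1036] rpy [179.82  -0.39 -12.04] F [-0.8 -2.1  0.3] op 0.0391
total tool shift [ -3.5 -47.8  -0.1]
[30.0, -0.6, -8.0, -0.0, 0.0005, -0.0012, 0.004]
[30.0, -0.6, -8.0, -0.0, 0.0005, -0.0012, 0.004]
[30.0, -0.6, -8.0, -0.0, 0.0005, -0.0012, 0.004]
[30.0, -0.7, -8.0, -0.0, 0.0005, -0.0012, 0.004]
[30.0, -0.7, -8.0, 0.0, 0.0005, -0.0012, 0.004]
[30.0, -0.7, -8.0, 0.0, 0.0005, -0.0012, 0.004]
[-0.29689008  0.05983432 -0.00929126]
{'mid': np.float64(0.43), 'ang': np.float64(0.1), 'n': 25, 'rms': np.float64(0.44)}
{'mid': np.float64(-0.43), 'ang': np.float64(-0.08), 'n': 25, 'rms': np.float64(0.42)}
{'mid': np.float64(-0.03), 'ang': np.float64(0.16), 'n': 25, 'rms': np.float64(0.48)}
dye
{'mid': np.float64(-0.42), 'ang': np.float64(0.37), 'n': 25, 'rms': np.float64(0.31)}
bar [ 0.5591 -0.0054] 78.5 | line in bed x,y mm -47.8 -1.4 skew deg 1.9
```

View pics/g2.png

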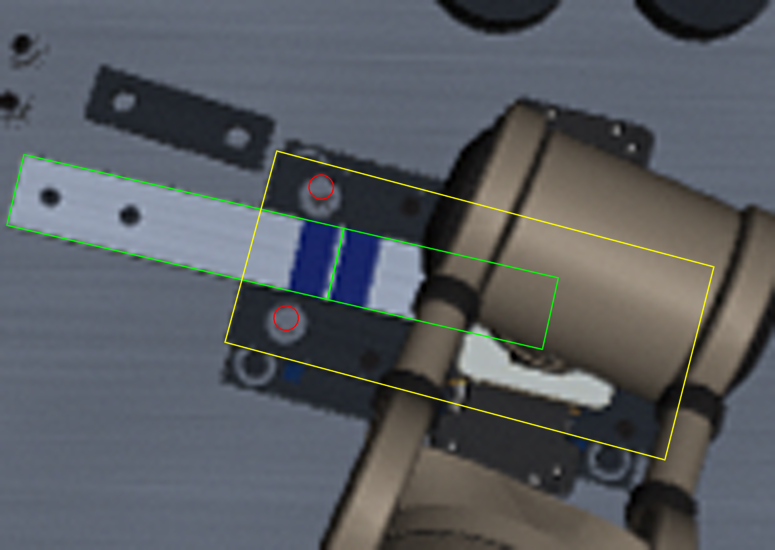

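View pics/g2s.png

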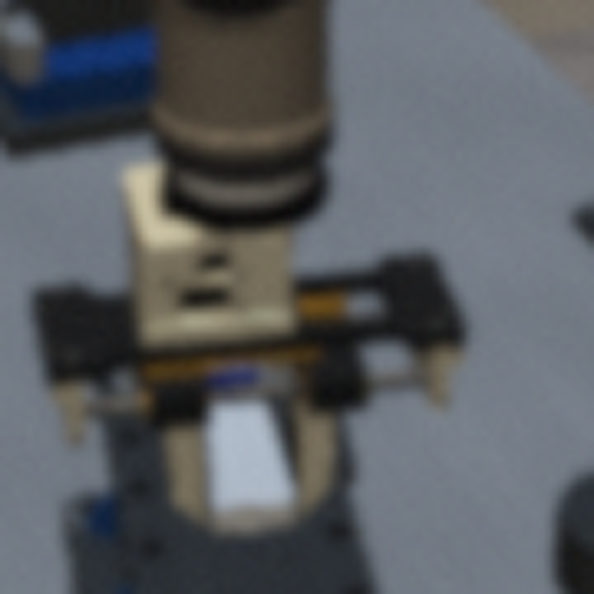

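move_arm(increments=[[30, -0.6, -4, 0, 0, 0, 0.006], [30, -0.8, -8, 0.2, 0, 0, 0.006], [30, -0.8, -8, 0.2, 0, 0, 0.006], [30, -0.8, -8, 0, 0, 0, 0.006], [30, -0.8, -8, 0, 0, 0, 0.006], [30, -0.6, -5, 0, 0, 0, 0.003], [30, 0, 0, 0, 0, 0, 0], [30, 0, 0, 0, 0, 0, 0]])

```text
time: 7.22
tool_pos: [0.5382, -0.0935, 0.1037]
tool_rot: [3.137, -0.009, -0.246]
contact_force: [-1.0, -3.4, 1.8]
opening: 0.0396
```

```bash
cat > chk.py <<'E'
from meas import *
s=robot.observe();print(s['time'],s['tool_pos'],np.degrees(s['tool_rot']).round(2),s['contact_force'].round(2),s['torque'].round(2),s['opening'])
t=s['tool_pos'];w=np.radians(90.5)+s['tool_rot'][2]
fn=sys.argv[1]
measure((t[0]+.1332*np.cos(w),t[1]+.1332*np.sin(w),w),fn=f'pics/{fn}.png',n=4)
d=robot.read_camera('side')
overlay(d,None,None,f'pics/{fn}s.png',290,150,90,90,6.6)
E
python3 chk.py g3
```

```text
7.225 [ 0.53823078 -0.09354273  0.10371664] [179.75  -0.52 -14.09] [-0.98 -3.36  1.82] [-0.62  0.07  0.05] 0.03964653135533148
{'mid': np.float64(0.39), 'ang': np.float64(-0.01), 'n': 25, 'rms': np.float64(0.4)}
{'mid': np.float64(-0.4), 'ang': np.float64(0.0), 'n': 25, 'rms': np.float64(0.4)}
{'mid': np.float64(-0.0), 'ang': np.float64(0.5), 'n': 25, 'rms': np.float64(0.36)}
dye
{'mid': np.float64(-0.33), 'ang': np.float64(0.42), 'n': 25, 'rms': np.float64(0.3)}
bar [0.5697 0.0359] 76.5 | line in bed x,y mm -5.2 -1.0 skew deg -0.1
```

View pics/g3.png

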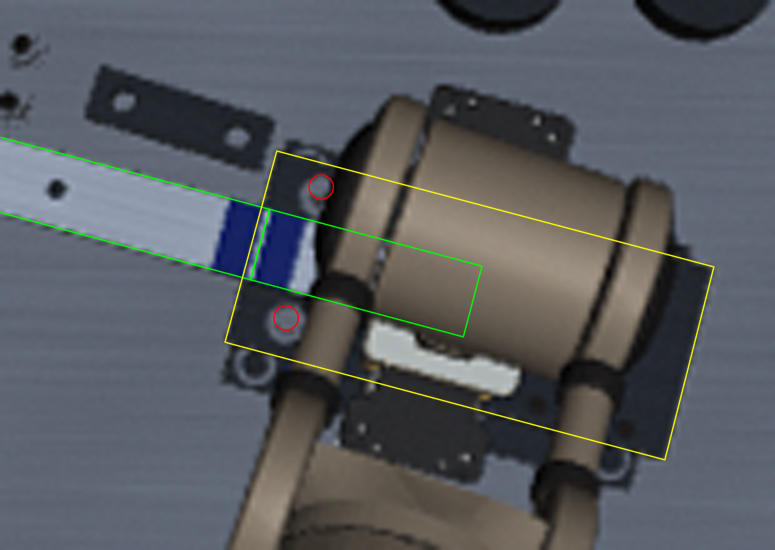

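View pics/g3s.png

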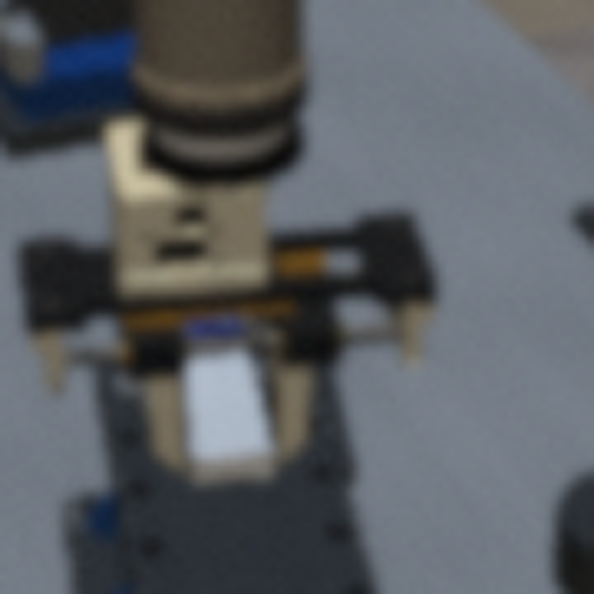

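move_arm(increments=[[30, -0.4, -2, 0.3, 0.001, -0.001, 0], [30, -0.3, -2, 0.3, 0.001, -0.001, -0.001], [30, 0, -1, 0.3, 0, -0.001, -0.001], [30, 0, 0, 0.4, 0, 0, 0], [30, 0, 0, 0.4, 0, 0, 0]], newtons=45)

```text
time: 8.1
tool_pos: [0.5391, -0.0899, 0.1035]
tool_rot: [3.137, -0.008, -0.244]
contact_force: [-1.8, -2.5, 5.9]
opening: 0.0393
```

```bash
cat >> chk.py <<'E'
ims=[robot.read_camera("top") for _ in range(6)]; d=ims[0]; m=np.mean([i["img"].astype(float) for i in ims],0); np.save("m2.npy",m)
g=m.mean(2); bed=(.5629,.012,np.radians(76.6))
print("outer hi",edge(d,g,bed,.1,(0,-.052),(0,-.024),.008)); print("outer lo",edge(d,g,bed,.1,(0,.024),(0,.052),.008))
# white line: brightness (red) centroid along bed x at z=.115
s=np.arange(-.008,.008,.0002)
for y in np.arange(-.014,.0141,.004):
    uv=w2p(d,frame(*bed,.115,np.c_[s,0*s+y,0*s])); v=map_coordinates(m[:,:,0],[uv[:,1],uv[:,0]],order=1)
    k=np.maximum(v-v.min()-.3*(v.max()-v.min()),0); print(round(y*1000),round((k*s).sum()/k.sum()*1000,2),end=" ; ")
dd=dict(d); dd["img"]=np.clip(255*(m/150)**.7,0,255).astype(np.uint8)
overlay(dd,None,None,f'pics/{fn}z.png',295,170,50,50,12)
E
python3 chk.py g4
```

```text
8.1 [ 0.53907475 -0.08990466  0.10351608] [179.75  -0.45 -13.98] [-1.83 -2.46  5.91] [-0.59  0.4   0.07] 0.03926889355024723
{'mid': np.float64(0.37), 'ang': np.float64(0.06), 'n': 25, 'rms': np.float64(0.41)}
{'mid': np.float64(-0.38), 'ang': np.float64(-0.05), 'n': 25, 'rms': np.float64(0.39)}
{'mid': np.float64(-0.01), 'ang': np.float64(-0.5), 'n': 25, 'rms': np.float64(0.36)}
dye
{'mid': np.float64(-0.22), 'ang': np.float64(0.6), 'n': 25, 'rms': np.float64(0.35)}
bar [0.5702 0.0397] 76.64 | line in bed x,y mm -1.4 -0.7 skew deg 0.04
outer hi {'mid': np.float64(0.39), 'ang': np.float64(1.07), 'n': 22, 'rms': np.float64(0.43)}
outer lo {'mid': np.float64(-0.06), 'ang': np.float64(-0.71), 'n': 25, 'rms': np.float64(0.39)}
-14 -1.01 ; -10 -0.94 ; -6 -1.02 ; -2 -0.66 ; 2 -1.24 ; 6 -0.75 ; 10 -0.83 ; 14 -1.32 ;
```

View pics/g4z.png

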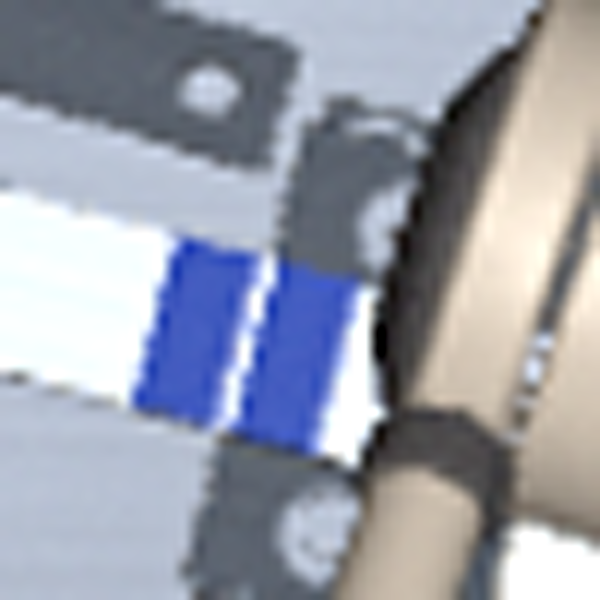

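View pics/g4s.png

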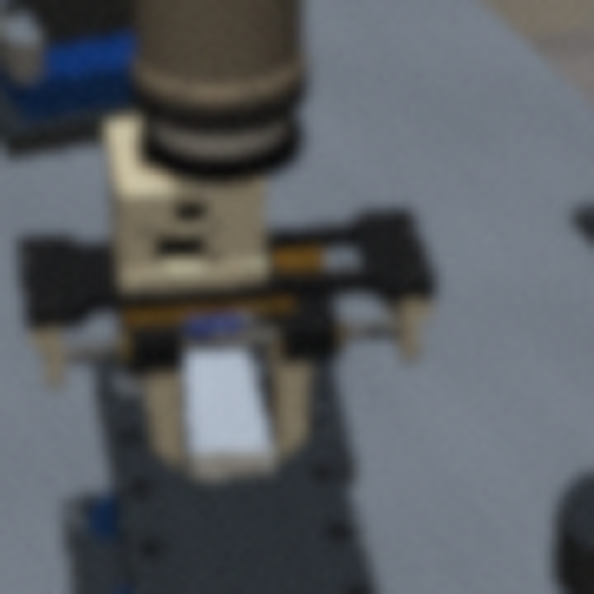

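move_arm(increments=[[30, -0.2, -1, 0.4, 0, 0, 0], [30, 0, -0.3, 0.4, 0, 0, 0], [30, 0, 0, 0.4, 0, 0, 0], [30, 0, 0, 0.4, 0, 0, 0]])

```text
time: 9.15
tool_pos: [0.5393, -0.0893, 0.1036]
tool_rot: [3.136, -0.009, -0.244]
contact_force: [-1.4, -3.2, 5.8]
opening: 0.0397
```

```bash
python3 chk.py g5
```

```text
9.15 [ 0.53927735 -0.08926794  0.10355898] [179.67  -0.52 -13.95] [-1.43 -3.22  5.8 ] [-0.5   0.38  0.06] 0.039671271076322054
{'mid': np.float64(0.38), 'ang': np.float64(0.04), 'n': 25, 'rms': np.float64(0.4)}
{'mid': np.float64(-0.38), 'ang': np.float64(-0.06), 'n': 25, 'rms': np.float64(0.41)}
{'mid': np.float64(-0.0), 'ang': np.float64(0.4), 'n': 25, 'rms': np.float64(0.46)}
dye
{'mid': np.float64(-0.33), 'ang': np.float64(0.36), 'n': 25, 'rms': np.float64(0.35)}
bar [0.5702 0.0403] 76.65 | line in bed x,y mm -0.8 -0.6 skew deg 0.05
outer hi {'mid': np.float64(0.34), 'ang': np.float64(0.51), 'n': 24, 'rms': np.float64(0.34)}
outer lo {'mid': np.float64(-0.14), 'ang': np.float64(-0.1), 'n': 25, 'rms': np.float64(0.45)}
-14 -0.01 ; -10 -0.5 ; -6 0.28 ; -2 -0.34 ; 2 -0.52 ; 6 0.16 ; 10 -0.41 ; 14 -0.55 ;
```

move_arm(increments=[[30, 0, 0, 0.3, 0.003, -0.003, 0], [30, 0, 0, 0.3, 0.003, -0.003, 0], [30, 0, 0, 0.4, 0.002, -0.001, 0], [30, 0, 0, 0.4, 0.002, -0.001, 0]])

```text
time: 10.2
tool_pos: [0.5393, -0.0892, 0.1036]
tool_rot: [-3.137, -0.002, -0.243]
contact_force: [-2.8, -2.3, 5.8]
opening: 0.0393
```

```bash
python3 chk.py g6
```

```text
10.2 [ 0.53927199 -0.08919516  0.10356745] [-1.7974e+02 -9.0000e-02 -1.3930e+01] [-2.78 -2.31  5.83] [-0.6   0.27 -0.01] 0.03930449553416008
{'mid': np.float64(0.38), 'ang': np.float64(0.04), 'n': 25, 'rms': np.float64(0.42)}
{'mid': np.float64(-0.38), 'ang': np.float64(-0.04), 'n': 25, 'rms': np.float64(0.37)}
{'mid': np.float64(0.01), 'ang': np.float64(0.29), 'n': 25, 'rms': np.float64(0.46)}
dye
{'mid': np.float64(-0.37), 'ang': np.float64(0.2), 'n': 25, 'rms': np.float64(0.34)}
bar [0.5704 0.0402] 76.7 | line in bed x,y mm -0.8 -0.8 skew deg 0.1
outer hi {'mid': np.float64(0.36), 'ang': np.float64(0.56), 'n': 24, 'rms': np.float64(0.36)}
outer lo {'mid': np.float64(-0.07), 'ang': np.float64(-0.69), 'n': 25, 'rms': np.float64(0.4)}
-14 -0.0 ; -10 -0.47 ; -6 0.26 ; -2 -0.35 ; 2 -0.52 ; 6 0.17 ; 10 -0.42 ; 14 -0.56 ;
```

View pics/g6z.png

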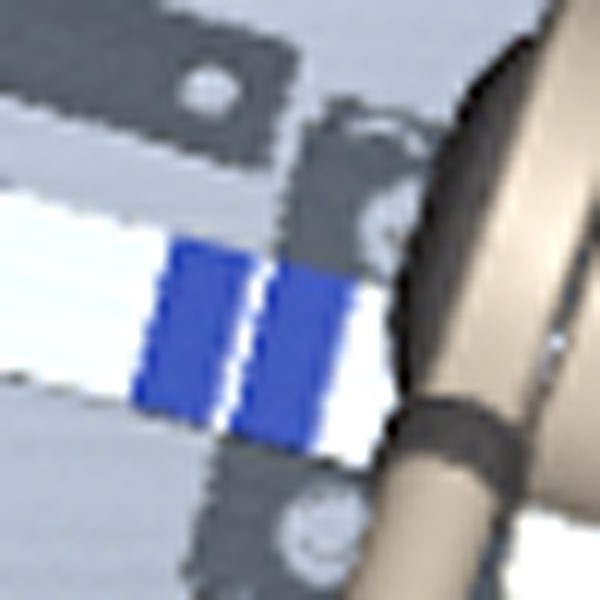

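View pics/g6s.png

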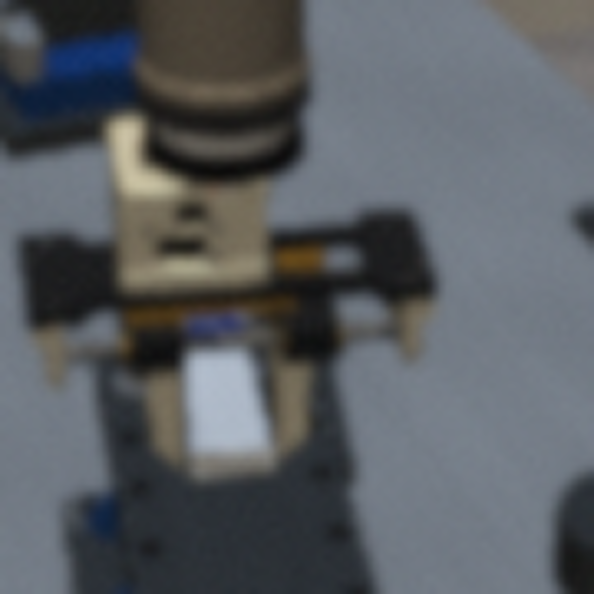

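move_arm(increments=[[30, 0, 0, 0.4, -0.003, 0.002, 0], [30, 0, 0, 0.4, -0.003, 0.002, 0], [30, 0, 0, 0.4, 0, 0, 0], [30, 0, 0, 0.4, 0, 0, 0]])

```text
time: 11.25
tool_pos: [0.5393, -0.0892, 0.1035]
tool_rot: [3.14, -0.006, -0.243]
contact_force: [-2.0, -3.2, 7.8]
opening: 0.0392
```

```bash
python3 chk.py g7
```

```text
11.25 [ 0.53926038 -0.0892305   0.10349324] [179.9   -0.36 -13.93] [-2.   -3.23  7.85] [-0.5   0.37  0.02] 0.039156194938590544
{'mid': np.float64(0.38), 'ang': np.float64(0.07), 'n': 25, 'rms': np.float64(0.46)}
{'mid': np.float64(-0.38), 'ang': np.float64(-0.05), 'n': 25, 'rms': np.float64(0.38)}
{'mid': np.float64(0.01), 'ang': np.float64(0.35), 'n': 25, 'rms': np.float64(0.47)}
dye
{'mid': np.float64(-0.35), 'ang': np.float64(0.3), 'n': 25, 'rms': np.float64(0.33)}
bar [0.5703 0.0403] 76.65 | line in bed x,y mm -0.8 -0.6 skew deg 0.05
outer hi {'mid': np.float64(0.33), 'ang': np.float64(0.64), 'n': 23, 'rms': np.float64(0.36)}
outer lo {'mid': np.float64(-0.08), 'ang': np.float64(-0.8), 'n': 25, 'rms': np.float64(0.41)}
-14 -0.01 ; -10 -0.48 ; -6 0.27 ; -2 -0.34 ; 2 -0.53 ; 6 0.17 ; 10 -0.4 ; 14 -0.52 ;
```

```bash
python3 -c "
from cell import robot
print(robot.hand_in()); s=robot.observe(); print(s['time'],s['tool_pos'],s['contact_force'])"
```

```text
the job is handed in; nothing more can be done
None
the job is handed in; nothing more can be done
```

I gripped the bar across its width near the tail and slid it about 90 mm outward between the studs, turning out its skew of about 4°. I handed the job in at about 11.3 s, still gripping it at 45 N and pressing down with about 8 N.

**Line position:** the directly measured white line is about 0.2 mm behind my fitted bed edge. The whole-bar fit puts it 0.5 to 0.8 mm behind, so the two measurements disagree slightly. Skew measured 0.05°, though my angle fits scatter by a few tenths of a degree, and the bar is less than 1 mm off centre.

**Flatness:** the tool's height and tilt match their values from when I gripped the bar flat on the bed. I corrected a small tilt drift before handing in: about 0.2° one way, then an overshoot of about 0.4° the other way. I took the last millimetre or so of lift or tip from the tool pose and force, not from a picture of the bar's underside.

**Cameras:** the top and side cameras disagreed by about 5 mm in absolute position. I therefore measured the line against the edge in the top camera only.

**Other items:** the strap looked unmoved in the later pictures. I did not touch the other loose items or check them at the end.

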